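Open the bench bar clamp

TASK

Open the bar clamp on the bench for the next glue-up: press the orange ratchet release on its blue jaw down until it snaps in and stays down, then push the blue jaw back along the bar, away from the grey fixed jaw, until it is fully home against its end stop. Only press and push with the fingers; leave the wooden block lying in the clamp, and everything else on the bench, where it is.

Things in the scene. Friction and masses are not known exactly. Their poses are not given: they have to be found in the camera images.
- clamp: bench bar clamp, fixed to the bench: a plywood base board 130 (x) x 400 (y) x 18 mm high carrying a toothed steel bar along its y axis. Origin: centre of the board's underside. Its +y axis is the direction in which the blue jaw opens. Grey fixed jaw at the -y end (inner face at y = -165 mm, 90 mm wide, top 90 mm above the bench), grey end stop at the +y end (top 54 mm above the bench)
- jaw (a joint): blue sliding jaw, travel in m: 0 = closed, 0.140 = fully open against the end stop; grows along the clamp's +y. While the ratchet is locked the jaw cannot be pushed open (it has up to 8 mm of play); once released it slides with about 4 N of friction and stays where it is left
- jaw_face (a point): middle of the upper part of the blue jaw's front face (the face that looks to the clamp's -y, at the wooden block), 75 mm above the bench; moves with the jaw. The jaw's plate is 90 mm wide, 14 mm thick and reaches 90 mm above the bench; the block in front of it reaches only 53 mm, so the face is free to be pushed towards +y above the block. Axes parallel to the clamp's
- release (a joint): orange ratchet release, a rocker on the blue jaw, in rad: 0 to 0.15 = locked, 0.32 = released (against its stop). A spring holds it locked; pressed right down (past about 0.24) it snaps under a spring catch and stays released by itself. Takes 4 to 10 N on the pad, more towards its rear edge; the pad sinks about 8 mm in all
- release_pad (a point): centre of the top of the orange release pad, 30 (across the bar) x 26 mm, 54 to 58 mm above the bench when locked, 49 mm when released; press it straight down. Its front edge, next to the jaw's plate, stands up to 3 mm higher. It lies 40 mm behind the blue jaw's front face (towards the clamp's +y), 26 mm behind the back of its plate. The rocker's pivot is 26 mm further to +y
- wood_block: brown wooden block, 76 mm along the bar, 100 mm across it, 35 mm high, lying loose on the base board between the jaws (its top is 53 mm above the bench); origin at the centre of its underside. Not to be moved
- glue_bottle: small white bottle with red label and red nozzle, 39 x 39 x 110 mm, bystander, origin at the centre of its underside
- cup_plaster: dark green rubber plaster cup, 79 x 79 x 62 mm, bystander, origin at the centre of its underside
- cast_small: beige plaster socket shell standing upright, 71 x 71 x 101 mm, bystander, origin at the centre of its underside
- toe_form: brown foam foot form, 96 x 77 x 52 mm, bystander, origin at the centre of its underside
- tin_dark: dark grey tin, 75 x 75 x 101 mm, bystander, origin at the centre of its underside
- can_cream: yellow tin, 85 x 85 x 155 mm, bystander, origin at the centre of its underside

How it is judged:
On the way, in this order (a step that is already met when the one before it is completed fails the run):
1. the ratchet release has been pressed in and stays down, before the jaw is pushed back (value of joint release above 0.27 rad and value of joint jaw below 0.08 m), for 0.1 s.
2. the blue jaw is pushed back to its end stop (value of joint jaw above 0.134 m), for 0.2 s.
At the end, for the whole second after the job is handed in: The blue jaw stands within 6 mm of its end stop, at rest, and the wooden block lies within 15 mm of where it lay (value of joint jaw above 0.134 m and velocity of joint jaw between -0.005 and 0.005 m/s and distance of wood_block from where it was at the start of the episode below 0.015 m and linear speed of wood_block below 0.02 m/s); the robot touches nothing.
It fails at once if the wooden block is lifted more than 12 mm (height (world z) of wood_block above 0.03 m).
It fails at once if the wooden block is shifted more than 20 mm (distance of wood_block from where it was at the start of the episode above 0.02 m).
It fails at once if a bystander is moved more than 20 mm (distance of any of glue_bottle, cup_plaster, cast_small, toe_form, tin_dark, can_cream from where it was at the start of the episode above 0.02 m).
It also fails if it takes over 42 s, if anything falls off the work surface, if the arm or the gripper's body presses on something with over 40 N, if the wrist force passes 120 N, or if a joint passes its speed limit or range.

ROBOT

A 6-joint arm with a two-finger parallel gripper is mounted at the origin on a cart in front of the work surface, level with it; the furniture and walls round the work are solid. World frame = base frame: x ahead of the robot, y to its left, z up, the work surface at z = 0. Lengths are in m, angles in rad, forces in N, time in s.
With the tool pointing down it reaches from about 0.3 to 0.875 m from the base axis. Payload 6.4 kg.
Tool frame: the origin (TCP) lies midway between the tips of the shut fingers; the grasp point (between the pads) lies 19 mm behind it; z points along the fingers, y is the direction in which the jaws open and shut (so a half turn about z gives the same grasp; the last joint's range is limited). The gripper opens to 85 mm and grips with 20 to 120 N. Pads are 22 mm wide; open, the fingers measure 114 mm over their backs; the gripper's body (76 mm by 85 mm) begins 54 mm behind the grasp point. The pads swing forward as they close: fully open they stand 13 mm farther back than shut.
Start: joints at [-1.383, 0.181, 1.607, -0, 1.354, -0.206], TCP at [0.221, -0.531, 0.231] pointing down, gripper open.
Joint ranges: [-2.99, 2.99], [-0.89, 2.07], [0.3, 2.58], [-1.14, 4.28], [0, 2.63], [-3.12, 3.12]. Speed limits (rad/s): [2.57, 2.57, 3.01, 3.14, 3.14, 3.14].

INTERFACE

Orientations are given as a unit quaternion [w, x, y, z].
In Python, from bench import ctrl gives the robot as it stands.
- The arm moves only by the tool apply_moves, never from a script. Its argument "plan" is a list of rows, each an object with "translation": the shift along the tool's x, y, z in m, a list of three; "angular": the turn, a rotation vector about the tool's x, y, z in rad, a list of three; "hand": the finger opening in m, from 0 to 0.0854. In form: [{"translation": [x, y, z], "angular": [rx, ry, rz], "hand": hand}, ...]. A call has 1 to 10 rows; each row shifts and turns the commanded pose from where the row before left it, along the tool's axes as they then stand; what a row does not reach is not made up. A row lasts 1/8 s, in which the tool goes at most 62.5 mm and 10.7 degrees, less where a joint would pass 70% of its speed; a pose out of reach is approached as far as the arm can. A call with a gripper value outside its range is refused whole. The fingers move at their own pace and stop on an object; the grip force is fixed at half the most. Time passes only in rows, so rows that do not move let the fingers close. It gives the time, the measured TCP pose, the force and the opening at its end, in the units of the state.
- ctrl.get_obs(): the state, without advancing time (a new reading comes with each control period).
- ctrl.camera(name): name is "side" or "top" or "wrist"; returns a dict with "img" (384x512x3 uint8, red, green, blue), "K" (3x3 intrinsics, pixels), "k1" (the pictures are not rectified: a ray, as slopes to the right and down, at radius r is drawn at 1 + k1 r^2 times it, then the intrinsics apply), "eye" and "orientation" of the camera in the world. Camera axes: x right, y up, looking along -z (the intrinsics and any distortion apply to the point x, -y, -z); pixel columns grow to the right and rows downward; lengths in m; the calibration is good to about 2 mm. A picture is of the moment at which its call begins. There is no depth.
- ctrl.hand_in(): hands the job in, once; it reports no verdict.
The state is a dict: "time_s": time; "q": joint angles; "dq": joint speeds; "joint_efforts": joint torques, N m; "eef_pos": TCP position; "eef_rot": TCP orientation; "wrist_force": force on the tool from outside, world axes, zero at the start; "torque": the same for the moment, N m; "opening": opening from 0.0 (shut) to 1.0 (fully open).
Only numpy, scipy, OpenCV 4.12 (cv2) and the standard library are available. Lean on these libraries where they do the work, as an engineer would, in place of code of your own. Each camera call takes 0.05 s, during which the arm holds its last target.

## Working session

There is one attempt and no reset: what is moved stays moved. The work goes in short steps, Python scripts to look and compute and a tool call to move; the robot and the scene stay as the last step left them, time stands still between calls to the robot, and variables do not carry over. Pictures are saved under pics/ and viewed, and the job is handed in when it is done.

Besides the shell and the picture viewer there is one more tool, called after "Emit:" as a command line: name --argument value ..., lists and objects as JSON in quotes. apply_moves: Moves the arm, as the interface text tells. Its arguments: {"type":"object","properties":{"plan":{"type":"array","items":{"type":"object","properties":{"translation":{"type":"array","items":{"type":"number"}},"angular":{"type":"array","items":{"type":"number"}},"hand":{"type":"number"}}}}},"required":["plan"]}

```bash
mkdir -p pics; ls; python3 - <<'E'
from bench import ctrl
import cv2,json,numpy as np
o=ctrl.get_obs();print(o)
for n in ["side","top"]:
    c=ctrl.camera(n);cv2.imwrite(f"pics/{n}0.png",c["img"][:,:,::-1]);print(n,c["K"],c["k1"],c["eye"],c["orientation"])
    np.savez(f"{n}0.npz",**c)
E
```

```text
pics
{'time_s': 0.0, 'q': array([-1.38327151e+00,  1.81575057e-01,  1.60800371e+00,  5.48503518e-07,
        1.35381322e+00, -2.06306026e-01]), 'dq': array([ 8.29299990e-05,  2.11639109e-03, -9.48906624e-05, -6.76844011e-04,
        3.58416225e-04,  1.81156502e-04]), 'joint_efforts': array([-1.28229040e-03, -4.44882345e+01, -3.51341307e+01, -3.54749536e-04,
        9.20574559e-03,  7.71412800e-06]), 'eef_pos': array([ 0.22055104, -0.53041652,  0.23036711]), 'eef_rot': array([-8.99624289e-04,  9.80674340e-01,  1.95645161e-01,  8.71604432e-06]), 'wrist_force': array([ 0.68867092,  0.39891944, -0.47358217]), 'torque': array([ 0.07345461, -0.00861362,  0.02397608]), 'opening': 0.9956884391204222}
side [[353.99274428   0.         256.23239562]
 [  0.         353.99274428 187.31327904]
 [  0.           0.           1.        ]] -0.03640193321669518 [0.04059132 1.10997675 0.73637891] [-0.19381053 -0.11599436  0.50203321  0.83483259]
top [[380.42185362   0.         253.05728146]
 [  0.         380.42185362 189.48017234]
 [  0.           0.           1.        ]] -0.03224230590826686 [0.49506725 0.01027808 1.48341101] [ 0.70664483  0.01926041 -0.0350212  -0.7064387 ]
```

View pics/side0.png

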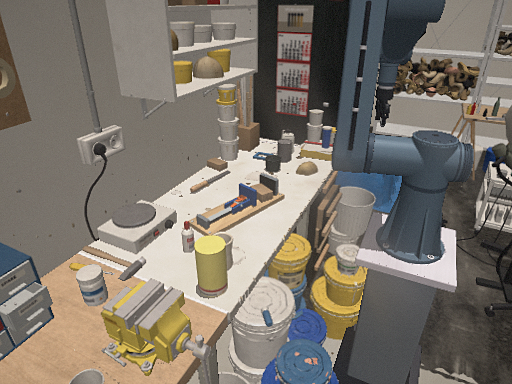

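View pics/top0.png

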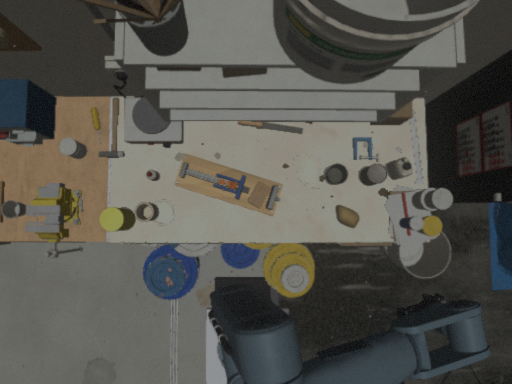

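```bash
cat > h.py <<'E'
import numpy as np,cv2
from scipy.spatial.transform import Rotation as R
def load(n):return dict(np.load(n,allow_pickle=True))
def rot(c):
    q=c["orientation"];return R.from_quat([q[1],q[2],q[3],q[0]]).as_matrix()
def ray(c,u,v):
    K=c["K"];x=(u-K[0,2])/K[0,0];y=(v-K[1,2])/K[1,1]
    k=float(c["k1"]);a,b=x,y
    for _ in range(20):
        s=1+k*(a*a+b*b);a,b=x/s,y/s
    return rot(c)@np.array([a,-b,-1.])
def onz(c,u,v,z):
    d=ray(c,u,v);e=np.array(c["eye"]);return e+d*(z-e[2])/d[2]
def proj(c,p):
    q=rot(c).T@(np.array(p)-c["eye"]);a,b=q[0]/-q[2],-q[1]/-q[2]
    s=1+float(c["k1"])*(a*a+b*b);K=c["K"];return np.array([K[0,0]*a*s+K[0,2],K[1,1]*b*s+K[1,2]])
E
python3 - <<'E'
import cv2
a=cv2.imread("pics/top0.png")[145:225,165:295];cv2.imwrite("pics/topz.png",cv2.resize(a,None,fx=6,fy=6,interpolation=cv2.INTER_CUBIC))
a=cv2.imread("pics/side0.png")[160:245,180:300];cv2.imwrite("pics/sidez.png",cv2.resize(a,None,fx=6,fy=6,interpolation=cv2.INTER_CUBIC))
E
```

```text
(no output)
```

View pics/topz.png

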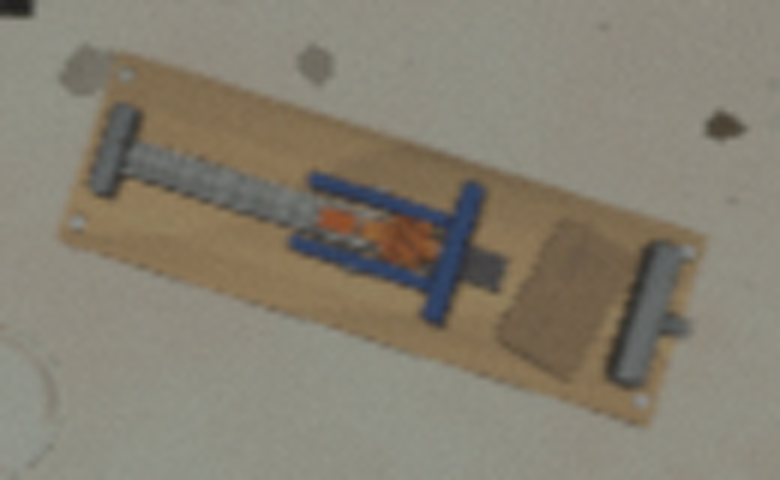

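View pics/sidez.png

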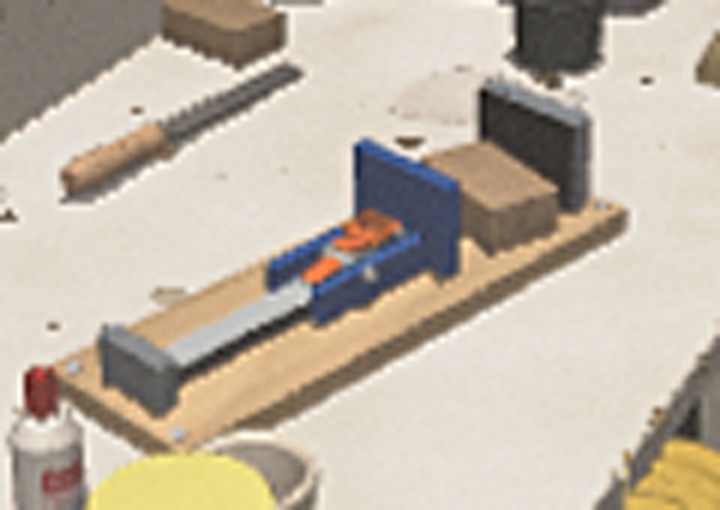

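```bash
cat > m.py <<'E'
from h import *
c=load("top0.npz")
z=lambda u,v:((u+.5)/6-.5+165,(v+.5)/6-.5+145)
# board by mask
cor=[onz(c,*z(u,v),.018)[:2] for u,v in [(115,52),(708,237),(648,425),(60,240)]]
cor=np.array(cor);print(cor, "sides",[np.linalg.norm(cor[i]-cor[(i+1)%4]) for i in range(4)])
o=cor.mean(0);d=(cor[0]+cor[3]-cor[1]-cor[2]);d/=np.linalg.norm(d);print("org",o,"y dir",d,"ang",np.degrees(np.arctan2(d[1],d[0])))
x=np.array([d[1],-d[0]])
def cl(p):return (p[:2]-o)@x,(p[:2]-o)@d
for nm,u,v,h in [("jaw top front a",483,187,.09),("jaw top front b",447,323,.09),("jaw top back a",462,183,.09),("jaw top back b",426,317,.09),("fix in a",652,243,.09),("fix in b",612,382,.09),("pad",405,238,.056),("stop",130,105,.054),("stop b",95,190,.054),
 ("blk",562,218,.053),("blk",632,255,.053),("blk",575,382,.053),("blk",500,332,.053)]:
    p=onz(c,*z(u,v),h);print(nm,p,np.round(cl(p),4))
E
python3 m.py
python3 - <<'E'
from h import *
c=load("top0.npz")
for nm,u,v,h in [("glue",152,175,.1),("cast",148,211,.1),("can",115,218,.155),("cup",335,174,.06),("tin",375,174,.1),("toe",347,215,.05)]:
    print(nm,onz(c,u,v,h))
E
```

```text
[[ 0.74860059  0.24661646]
 [ 0.6289483  -0.13693446]
 [ 0.5077836  -0.09757526]
 [ 0.62642468  0.28019622]] sides [np.float64(0.4017810024124487), np.float64(0.12739714185596665), np.float64(0.39596338204281006), np.float64(0.12670656525202914)]
org [0.62793929 0.07307574] y dir [0.29870905 0.95434423] ang 72.61991757932813
jaw top front a [0.65298261 0.00850993 0.09      ] [ 0.0432 -0.0541]
jaw top front b [0.56938599 0.03040886 0.09      ] [-0.0431 -0.0582]
jaw top back a [0.6554278  0.02140096 0.09      ] [ 0.0417 -0.0411]
jaw top back b [0.5730467  0.04323906 0.09      ] [-0.0435 -0.0449]
fix in a [ 0.61862013 -0.09522703  0.09      ] [ 0.0414 -0.1634]
fix in b [ 0.53337659 -0.0703715   0.09      ] [-0.0474 -0.1651]
pad [0.62456503 0.0573551  0.056     ] [ 0.0015 -0.016 ]
stop [0.70864084 0.23089228 0.054     ] [0.0299 0.1747]
stop b [0.65475015 0.25211192 0.054     ] [-0.0279  0.1789]
blk [ 0.63762994 -0.04131629  0.053     ] [ 0.0434 -0.1063]
blk [ 0.61429762 -0.08537977  0.053     ] [ 0.0343 -0.1553]
blk [ 0.53439474 -0.04930194  0.053     ] [-0.0527 -0.1447]
blk [ 0.56573004 -0.00229316  0.053     ] [-0.0369 -0.0905]
glue [0.6540483  0.34787166 0.1       ]
cast [0.52296916 0.35976732 0.1       ]
can [0.49747238 0.45991098 0.155     ]
cup [ 0.66379906 -0.33215443  0.06      ]
tin [ 0.6594718  -0.47180142  0.1       ]
toe [ 0.50879168 -0.37775452  0.05      ]
```

Emit:
apply_moves --plan '[{"translation":[0,0,0],"angular":[0,0,-0.176],"hand":0},{"translation":[0,0,0],"angular":[0,0,-0.176],"hand":0},{"translation":[0,0,0],"angular":[0,0,-0.176],"hand":0},{"translation":[0,0,0],"angular":[0,0,-0.176],"hand":0},{"translation":[0,0,0],"angular":[0,0,-0.176],"hand":0}]'

```text
time_s: 0.72
eef_pos: [0.2206, -0.5306, 0.2307]
eef_rot: [-0.0, 0.802, 0.597, 0.0]
wrist_force: [-0.2, -0.5, 0.0]
opening: 0.002
```

Emit:
apply_moves --plan '[{"translation":[0.04,0.0126,0],"angular":[0,0,0],"hand":0},{"translation":[0.05,0.0158,0],"angular":[0,0,0],"hand":0},{"translation":[0.05,0.0158,0],"angular":[0,0,0],"hand":0},{"translation":[0.05,0.0158,0],"angular":[0,0,0],"hand":0},{"translation":[0.05,0.0158,0],"angular":[0,0,0],"hand":0},{"translation":[0.05,0.0158,0],"angular":[0,0,0],"hand":0},{"translation":[0.05,0.0158,0],"angular":[0,0,0],"hand":0},{"translation":[0.05,0.0158,0],"angular":[0,0,0],"hand":0},{"translation":[0.05,0.0158,0],"angular":[0,0,0],"hand":0},{"translation":[0.05,0.0158,0],"angular":[0,0,0],"hand":0}]'

```text
time_s: 1.98
eef_pos: [0.5126, -0.1061, 0.231]
eef_rot: [-0.0, 0.804, 0.595, -0.0]
wrist_force: [-0.5, -0.1, 0.5]
opening: 0.001
```

```bash
python3 - <<'E'
from bench import ctrl
import cv2,json,numpy as np
for n in ["wrist"]:
    c=ctrl.camera(n);cv2.imwrite(f"pics/{n}1.png",c["img"][:,:,::-1]);print(n,c["K"],c["k1"],c["eye"],c["orientation"])
    np.savez(f"{n}1.npz",**c)
print(ctrl.get_obs()["eef_pos"])
E
```

```text
wrist [[336.78957361   0.         257.01438416]
 [  0.         336.78957361 193.02526586]
 [  0.           0.           1.        ]] 0.0030632803318664794 [ 0.5354772  -0.03127853  0.3733859 ] [ 0.97723331 -0.15272538  0.02249161 -0.14554775]
[ 0.51505011 -0.10116608  0.2311467 ]
```

View pics/wrist1.png

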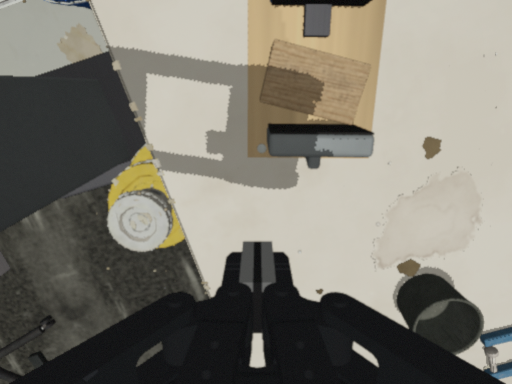

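Emit:
apply_moves --plan '[{"translation":[0.02,0.03,0],"angular":[0,0,0],"hand":0},{"translation":[0.02,0.03,0],"angular":[0,0,0],"hand":0},{"translation":[0,0,0],"angular":[0,0,0],"hand":0}]'

```text
time_s: 2.4
eef_pos: [0.5822, -0.0862, 0.2304]
eef_rot: [-0.0, 0.803, 0.595, -0.0]
wrist_force: [-0.5, -0.2, -0.9]
opening: 0.003
```

```bash
python3 - <<'E'
from bench import ctrl
import cv2,json,numpy as np
for n in ["wrist"]:
    c=ctrl.camera(n);cv2.imwrite(f"pics/{n}2.png",c["img"][:,:,::-1]);print(n,c["eye"],c["orientation"])
    np.savez(f"{n}2.npz",**c)
print(ctrl.get_obs()["eef_pos"])
a=c["img"][:260,150:400,::-1];cv2.imwrite("pics/wz2.png",cv2.resize(a,None,fx=2.3,fy=2.3,interpolation=cv2.INTER_CUBIC))
E
```

```text
wrist [ 0.60498457 -0.01142213  0.37279015] [ 0.97739504 -0.15254504  0.02261969 -0.14462814]
[ 0.58107866 -0.08660647  0.2303458 ]
```

View pics/wz2.png

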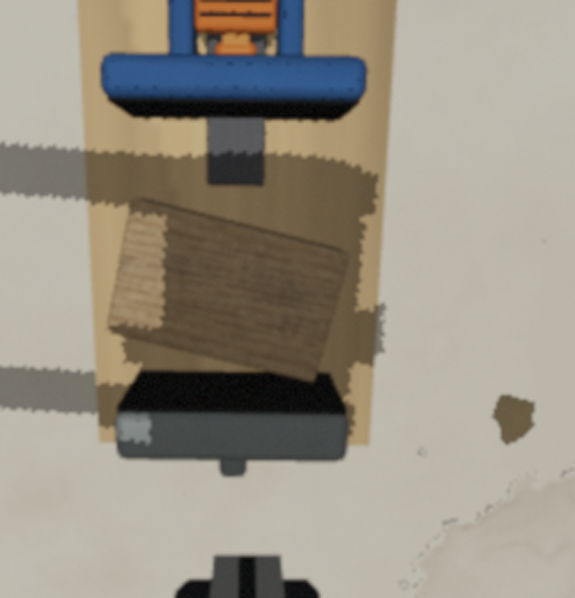

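Emit:
apply_moves --plan '[{"translation":[0.04,0,0],"angular":[0,0,0],"hand":0},{"translation":[0.04,0,0],"angular":[0,0,0],"hand":0},{"translation":[0,0,0],"angular":[0,0,0],"hand":0}]'

```text
time_s: 2.82
eef_pos: [0.6039, -0.0087, 0.2311]
eef_rot: [-0.0, 0.803, 0.596, -0.0]
wrist_force: [1.2, -0.7, -0.3]
opening: 0.001
```

```bash
python3 - <<'E'
from bench import ctrl
import cv2,json,numpy as np
for n in ["wrist"]:
    c=ctrl.camera(n);cv2.imwrite(f"pics/{n}3.png",c["img"][:,:,::-1]);print(n,c["eye"],c["orientation"])
    np.savez(f"{n}3.npz",**c)
print(ctrl.get_obs()["eef_pos"])
a=c["img"][:260,150:400,::-1];cv2.imwrite("pics/wz3.png",cv2.resize(a,None,fx=2.3,fy=2.3,interpolation=cv2.INTER_CUBIC))
E
```

```text
wrist [0.62657354 0.06604378 0.37344231] [ 0.977451   -0.15254865  0.02257802 -0.14425216]
[ 0.60374896 -0.01009685  0.2311169 ]
```

View pics/wz3.png

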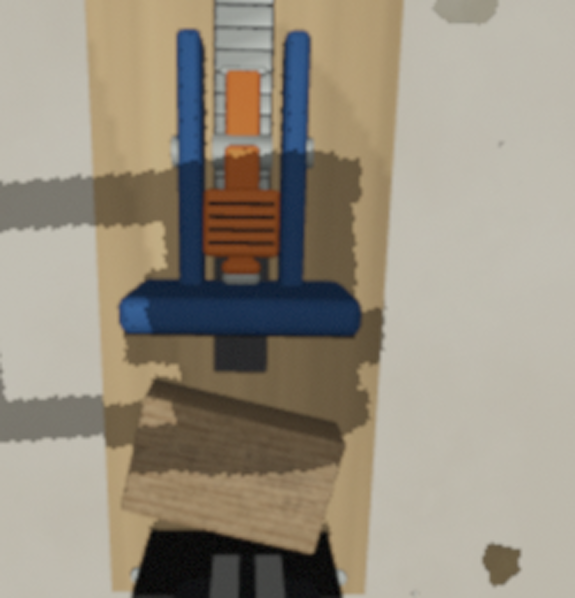

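```bash
cat > n.py <<'E'
from h import *
c=load("wrist3.npz")
z=lambda u,v:((u+.5)/2.3-.5+150,(v+.5)/2.3-.5)
import sys
for nm,u,v,h in [("padTL",205,190,.055),("padTR",279,190,.055),("padBL",204,256,.058),("padBR",279,256,.058),("pad c",242,223,.0565),("jawFL",121,334,.09),("jawFR",360,334,.09),("jawBL",123,297,.09),("jawBR",357,297,.09),
 ("railL",190,35,.05),("railR",297,35,.05),("blk",155,378,.053),("blkR",343,440,.053),("blkBL",122,507,.053),("blkBR",313,553,.053),]:
    p=onz(c,*z(u,v),h);print(nm,np.round(p,4))
p=[onz(c,*z(*q),.09) for q in [(121,334),(360,334)]]
d=p[1]-p[0];print(np.linalg.norm(d),"bar ang",np.degrees(np.arctan2(d[1],d[0]))+90)
E
python3 n.py
```

```text
padTL [0.6116 0.0731 0.055 ]
padTR [0.6393 0.0648 0.055 ]
padBL [0.6038 0.0495 0.058 ]
padBR [0.6323 0.0409 0.058 ]
pad c [0.6219 0.0572 0.0565]
jawFL [0.5684 0.0334 0.09  ]
jawFR [0.6525 0.0081 0.09  ]
jawBL [0.5736 0.0459 0.09  ]
jawBR [0.6548 0.0214 0.09  ]
railL [0.6228 0.1274 0.05  ]
railR [0.6612 0.1158 0.05  ]
blk [0.5683 0.0074 0.053 ]
blkR [ 0.6375 -0.0421  0.053 ]
blkBL [ 0.5352 -0.044   0.053 ]
blkBR [ 0.6108 -0.0903  0.053 ]
0.08779757397702286 bar ang 73.21028523416324
```

Emit:
apply_moves --plan '[{"translation":[0.034,-0.001,0],"angular":[0,0,0],"hand":0},{"translation":[0.033,-0.001,0],"angular":[0,0,0],"hand":0},{"translation":[0,0,0.04],"angular":[0,0,0],"hand":0},{"translation":[0,0,0.04],"angular":[0,0,0],"hand":0},{"translation":[0,0,0.04],"angular":[0,0,0],"hand":0},{"translation":[0,0,0.02],"angular":[0,0,0],"hand":0},{"translation":[0,0,0.015],"angular":[0,0,0],"hand":0},{"translation":[0,0,0],"angular":[0,0,0],"hand":0}]'

```text
time_s: 3.88
eef_pos: [0.622, 0.0536, 0.076]
eef_rot: [-0.0, 0.804, 0.595, -0.0]
wrist_force: [-0.0, -0.1, -0.3]
opening: 0.001
```

```bash
cat > snap.py <<'E'
import sys
from bench import ctrl
import cv2,json,numpy as np
i=sys.argv[1]
for n,(r0,r1,c0,c1,f) in {"wrist":(0,384,0,512,1),"side":(160,245,180,300,6)}.items():
    if n not in sys.argv[2:]: continue
    c=ctrl.camera(n);np.savez(f"{n}{i}.npz",**c)
    a=c["img"][r0:r1,c0:c1,::-1];cv2.imwrite(f"pics/{n}{i}.png",cv2.resize(a,None,fx=f,fy=f,interpolation=cv2.INTER_CUBIC))
o=ctrl.get_obs();print(o["eef_pos"],o["eef_rot"],o["wrist_force"],o["time_s"])
E
python3 snap.py 4 wrist side
```

```text
[0.62323338 0.05384305 0.07763522] [7.26768871e-04 8.03967802e-01 5.94671913e-01 7.48997574e-04] [0.24510413 0.34055704 0.89995331] 3.975
```

View pics/wrist4.png

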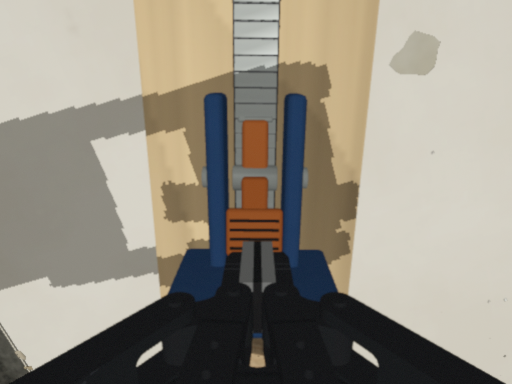

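View pics/side4.png

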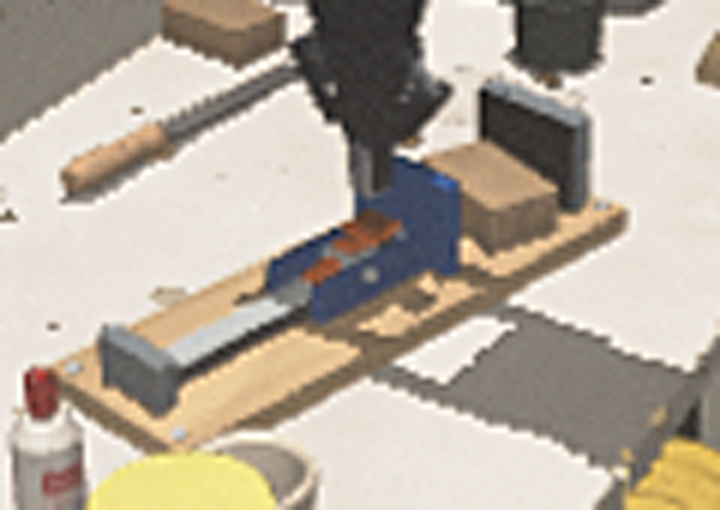

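Emit:
apply_moves --plan '[{"translation":[0.002,0,0.008],"angular":[0,0,0],"hand":0},{"translation":[0,0,0.008],"angular":[0,0,0],"hand":0},{"translation":[0,0,0.004],"angular":[0,0,0],"hand":0},{"translation":[0,0,0.002],"angular":[0,0,0],"hand":0}]'

```text
time_s: 4.47
eef_pos: [0.6227, 0.0558, 0.0544]
eef_rot: [-0.0, 0.804, 0.595, -0.0]
wrist_force: [-3.4, -1.3, 6.1]
opening: 0.004
```

Emit:
apply_moves --plan '[{"translation":[0,0,0.0015],"angular":[0,0,0],"hand":0},{"translation":[0,0,0.0015],"angular":[0,0,0],"hand":0}]'

```text
time_s: 4.72
eef_pos: [0.623, 0.0556, 0.0517]
eef_rot: [0.0, 0.804, 0.595, -0.0]
wrist_force: [-0.7, -1.1, 3.5]
opening: 0.004
```

Emit:
apply_moves --plan '[{"translation":[0,0,0.0015],"angular":[0,0,0],"hand":0},{"translation":[0,0,0.0015],"angular":[0,0,0],"hand":0}]'

```text
time_s: 4.97
eef_pos: [0.6234, 0.0556, 0.0492]
eef_rot: [0.001, 0.804, 0.595, 0.0]
wrist_force: [-5.4, -1.8, 13.9]
opening: -0.002
```

Emit:
apply_moves --plan '[{"translation":[0,0,0.001],"angular":[0,0,0],"hand":0},{"translation":[0,0,0],"angular":[0,0,0],"hand":0}]'

```text
time_s: 5.22
eef_pos: [0.6235, 0.0558, 0.0492]
eef_rot: [0.0, 0.804, 0.595, 0.0]
wrist_force: [-6.3, -2.6, 15.4]
opening: -0.001
```

Emit:
apply_moves --plan '[{"translation":[0,0,0.0015],"angular":[0,0,0],"hand":0},{"translation":[0,0,0],"angular":[0,0,0],"hand":0}]'

```text
time_s: 5.48
eef_pos: [0.6237, 0.0561, 0.0489]
eef_rot: [0.0, 0.804, 0.595, 0.001]
wrist_force: [-9.1, -1.0, 21.8]
opening: 0.0
```

Emit:
apply_moves --plan '[{"translation":[0,0,-0.005],"angular":[0,0,0],"hand":0},{"translation":[0,0,-0.015],"angular":[0,0,0],"hand":0},{"translation":[0,0,-0.03],"angular":[0,0,0],"hand":0},{"translation":[0,0,-0.03],"angular":[0,0,0],"hand":0},{"translation":[0,0,-0.03],"angular":[0,0,0],"hand":0},{"translation":[0,0,0],"angular":[0,0,0],"hand":0}]'

```text
time_s: 6.22
eef_pos: [0.6249, 0.056, 0.1591]
eef_rot: [0.002, 0.804, 0.595, 0.002]
wrist_force: [-0.4, -0.4, 0.1]
opening: 0.001
```

```bash
python3 snap.py 5 wrist side
```

```text
[0.62263861 0.05612535 0.1555298 ] [-1.05069453e-04  8.03943496e-01  5.94705679e-01  1.56547788e-05] [-0.85864172 -0.21181388 -0.29797307] 6.325
```

View pics/side5.png

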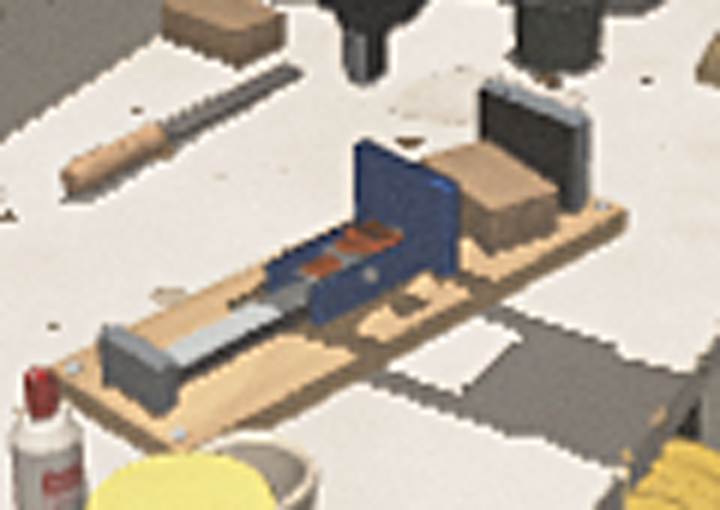

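View pics/wrist5.png

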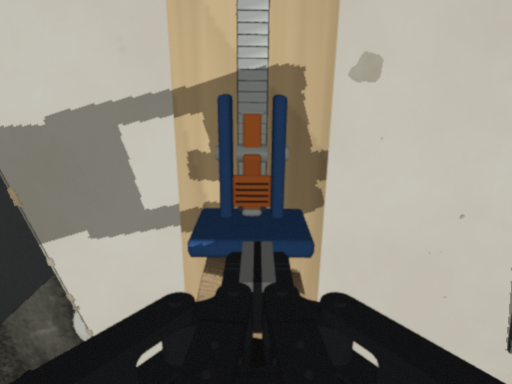

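Emit:
apply_moves --plan '[{"translation":[-0.04,-0.001,0],"angular":[0,0,0],"hand":0},{"translation":[-0.032,0,0],"angular":[0,0,0],"hand":0},{"translation":[0,0,0],"angular":[0,0,0],"hand":0},{"translation":[0,0,0.03],"angular":[0,0,0],"hand":0},{"translation":[0,0,0.03],"angular":[0,0,0],"hand":0},{"translation":[0,0,0.02],"angular":[0,0,0],"hand":0},{"translation":[0,0,0.006],"angular":[0,0,0],"hand":0},{"translation":[0,0,0],"angular":[0,0,0],"hand":0}]'

```text
time_s: 7.32
eef_pos: [0.6009, -0.0123, 0.0697]
eef_rot: [-0.0, 0.804, 0.595, -0.0]
wrist_force: [-0.0, -0.5, 0.8]
opening: 0.001
```

```bash
python3 snap.py 6 wrist side
```

```text
[ 0.60170904 -0.0125832   0.07086507] [6.69684808e-04 8.03896463e-01 5.94768557e-01 6.26000164e-04] [1.46783693 0.56827578 0.82914755] 7.425
```

View pics/side6.png

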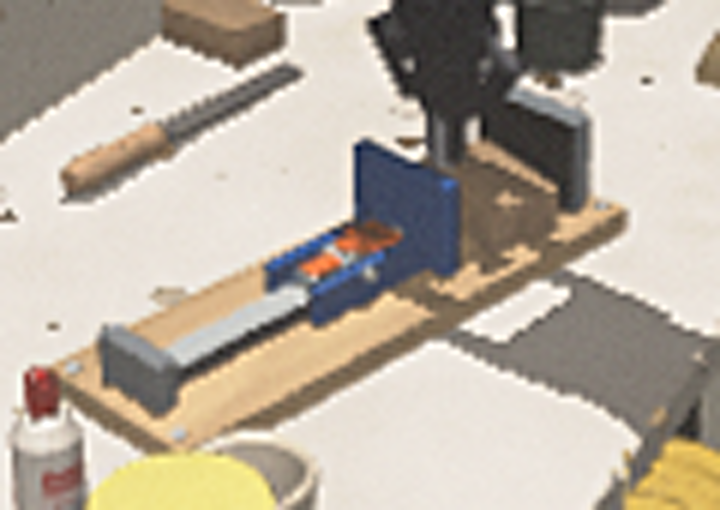

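View pics/wrist6.png

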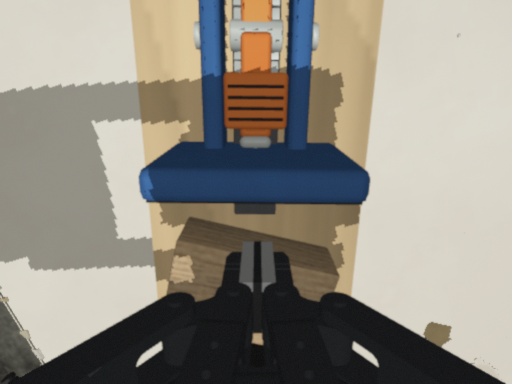

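Emit:
apply_moves --plan '[{"translation":[0.01,0,0],"angular":[0,0,0],"hand":0},{"translation":[0.006,0,0],"angular":[0,0,0],"hand":0},{"translation":[0.006,0,0],"angular":[0,0,0],"hand":0},{"translation":[0.006,0,0],"angular":[0,0,0],"hand":0},{"translation":[0.008,0,0],"angular":[0,0,0],"hand":0}]'

```text
time_s: 8.05
eef_pos: [0.6115, 0.0215, 0.0701]
eef_rot: [0.0, 0.804, 0.595, -0.0]
wrist_force: [-1.2, -3.7, 3.2]
opening: 0.0
```

Emit:
apply_moves --plan '[{"translation":[0.008,0,0],"angular":[0,0,0],"hand":0},{"translation":[0.008,0,0],"angular":[0,0,0],"hand":0},{"translation":[0.008,0,0],"angular":[0,0,0],"hand":0},{"translation":[0.008,0,0],"angular":[0,0,0],"hand":0}]'

```text
time_s: 8.55
eef_pos: [0.6213, 0.0528, 0.07]
eef_rot: [0.0, 0.804, 0.595, 0.0]
wrist_force: [0.5, -5.4, 2.3]
opening: 0.0
```

Emit:
apply_moves --plan '[{"translation":[0.008,0,0],"angular":[0,0,0],"hand":0},{"translation":[0.008,0,0],"angular":[0,0,0],"hand":0},{"translation":[0.008,0,0],"angular":[0,0,0],"hand":0},{"translation":[0.008,0,0],"angular":[0,0,0],"hand":0},{"translation":[0.008,0,0],"angular":[0,0,0],"hand":0},{"translation":[0.008,0,0],"angular":[0,0,0],"hand":0},{"translation":[0.006,0,0],"angular":[0,0,0],"hand":0}]'

```text
time_s: 9.43
eef_pos: [0.6367, 0.1046, 0.0697]
eef_rot: [0.0, 0.804, 0.595, 0.0]
wrist_force: [1.9, -5.5, 2.2]
opening: 0.0
```

Emit:
apply_moves --plan '[{"translation":[0.003,0,0],"angular":[0,0,0],"hand":0},{"translation":[0.003,0,0],"angular":[0,0,0],"hand":0},{"translation":[0.003,0,0],"angular":[0,0,0],"hand":0}]'

```text
time_s: 9.8
eef_pos: [0.6391, 0.1127, 0.0696]
eef_rot: [-0.0, 0.804, 0.595, -0.0]
wrist_force: [0.7, -4.5, 0.8]
opening: 0.002
```

```bash
python3 snap.py 7 wrist
```

```text
[0.63917847 0.11310111 0.06967986] [-1.36843759e-04  8.03965877e-01  5.94675415e-01  4.03926138e-05] [ 1.42447771 -3.68406679  0.374851  ] 9.85
```

View pics/wrist7.png

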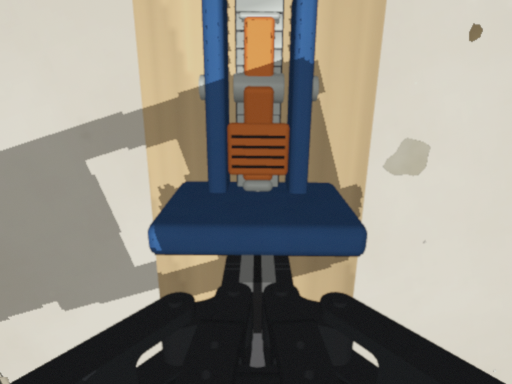

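Sliding smoothly, and the jaw is in contact with the fingers. I'll continue slowly until the stop shows in the force.

Emit:
apply_moves --plan '[{"translation":[0.003,0,0],"angular":[0,0,0],"hand":0},{"translation":[0.003,0,0],"angular":[0,0,0],"hand":0},{"translation":[0.002,0,0],"angular":[0,0,0],"hand":0}]'

```text
time_s: 10.22
eef_pos: [0.6405, 0.1176, 0.0697]
eef_rot: [0.001, 0.804, 0.595, -0.003]
wrist_force: [-5.2, -19.9, 6.5]
opening: -0.002
```

Emit:
apply_moves --plan '[{"translation":[0.002,0,0],"angular":[0,0,0],"hand":0},{"translation":[0.002,0,0],"angular":[0,0,0],"hand":0}]'

```text
time_s: 10.48
eef_pos: [0.6406, 0.1177, 0.0697]
eef_rot: [0.002, 0.804, 0.595, -0.006]
wrist_force: [-11.3, -33.3, 11.4]
opening: -0.003
```

Emit:
apply_moves --plan '[{"translation":[0.002,0,0],"angular":[0,0,0],"hand":0},{"translation":[0.002,0,0],"angular":[0,0,0],"hand":0}]'

```text
time_s: 10.72
eef_pos: [0.6406, 0.1178, 0.0697]
eef_rot: [0.003, 0.804, 0.594, -0.009]
wrist_force: [-18.5, -45.7, 16.4]
opening: -0.002
```

Emit:
apply_moves --plan '[{"translation":[-0.008,0,0],"angular":[0,0,0],"hand":0},{"translation":[-0.012,0,0],"angular":[0,0,0],"hand":0},{"translation":[-0.01,0,0],"angular":[0,0,0],"hand":0},{"translation":[0,0,0],"angular":[0,0,0],"hand":0},{"translation":[0,0,-0.03],"angular":[0,0,0],"hand":0},{"translation":[0,0,-0.04],"angular":[0,0,0],"hand":0},{"translation":[0,0,-0.04],"angular":[0,0,0],"hand":0},{"translation":[0,0,-0.03],"angular":[0,0,0],"hand":0},{"translation":[0,0,0],"angular":[0,0,0],"hand":0}]'

```text
time_s: 11.85
eef_pos: [0.6369, 0.1002, 0.2132]
eef_rot: [0.002, 0.804, 0.595, 0.003]
wrist_force: [-0.2, 0.6, -0.4]
opening: -0.001
```

```bash
python3 snap.py 8 wrist side
```

```text
[0.63471751 0.09994707 0.20914181] [-2.76717742e-04  8.03749040e-01  5.94968398e-01 -9.97159907e-05] [-0.85738109 -0.03601996 -0.49639897] 11.95
```

View pics/side8.png

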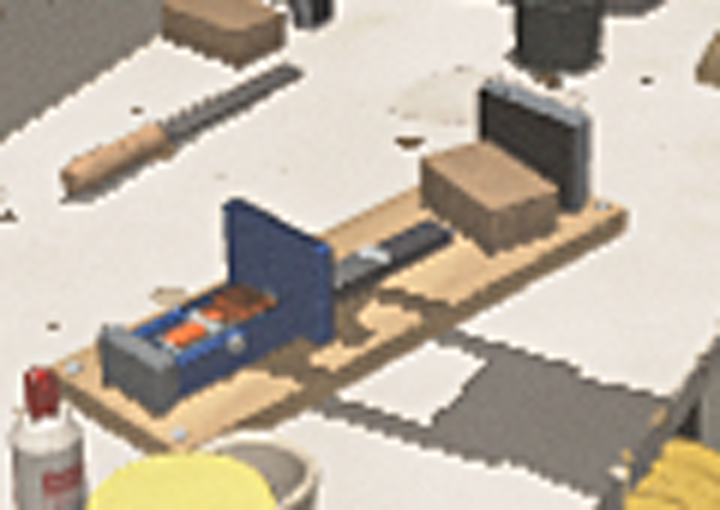

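View pics/wrist8.png

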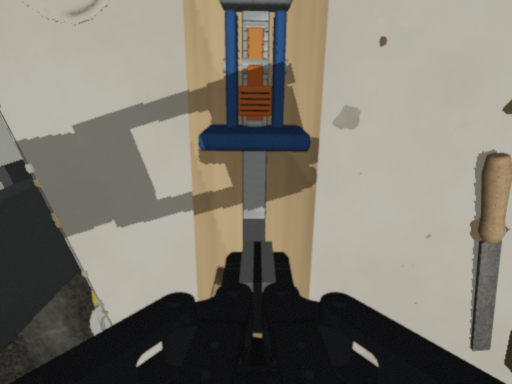

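The side view shows the jaw's rails touching the end stop (near pixel 175,345 in the enlarged crop). The block is in the same pixels as before, the release is still down, and the arm is clear of everything.

```bash
python3 -c "
from bench import ctrl
print(ctrl.hand_in())"
```

```text
the job is handed in; nothing more can be done
None
```

I pressed the ratchet release in, pushed the blue jaw back to its end stop, moved the arm clear, and handed the job in at about 12 s. The hand-in gives no verdict.

- **Release:** the closed fingers pressed the pad down to about 49 mm above the bench, where it stopped at about 22 N. After I lifted off, the side view showed the pad staying down.
- **Jaw:** it slid with about 4–6 N of resistance, then stopped moving while the push force rose to about 50 N. The last side and wrist views show its rails against the end stop.
- **Block and bystanders:** in the last side view the block is in the same pixels as before. The parts of the bystanders visible there also look unmoved, and the fingers went near none of them. I took no final top view, so I did not measure any of them.
- **Arm:** the fingers were at about 0.21 m height with a wrist force of about 1 N, touching nothing.

No check failed or disagreed. One small oddity was a sideways force of up to 9 N while I held the pad against its stop, and it went away when I lifted off.

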